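# Let the stock bin past the spring catch

## Robot

A 7-joint arm with a two-finger parallel gripper is mounted at the origin on the work surface. World frame = base frame: x ahead of the robot, y to its left, z up, the work surface at z = 0. Lengths are in m, angles in rad, forces in N, time in s.
With the tool pointing down it reaches from about 0.4 to 0.85 m from the base axis. Payload 4.5 kg.
Tool frame: the origin (TCP) lies at the centre of the arm's flange, where the gripper is bolted on; the fingertips stand 166 mm ahead of it and the grasp point (between the pads) lies 147 mm ahead of it (manip.grip_depth is the distance from the TCP to the grasp point, in m); z points along the fingers, y is the line along which they close (so a half turn about z gives the same grasp; the last joint's range is limited). The gripper opens to 88 mm and grips with 3 to 60 N. Pads are 18 mm wide; open, the fingers measure 123 mm over their backs; the gripper's body (75 mm by 187 mm) begins 45 mm behind the grasp point.
Start: joints at [1.233, 0.689, -0.195, 1.565, 0.157, 0.902, -0.215], TCP at [0.227, -0.582, 0.405] pointing down, gripper open.
Joint ranges: [-3.01, 3.01], [-0.46, 2.08], [-1.47, 1.51], [0.13, 2.56], [-1, 4.14], [0.04, 2.09], [-2.66, 2.66]. Speed limits (rad/s): [2.57, 2.57, 3.14, 3.14, 3.14, 3.14, 3.14].

## Interface

Orientations are given as a unit quaternion [w, x, y, z].
In Python, from cell import manip gives the robot as it stands.
- The arm moves only by the tool jog_arm, never from a script. Its argument "targets" is a list of rows, each a list of 3 entries, a list of its own where there are three numbers: the turn, a rotation vector about the tool's x, y, z in rad, then the shift along the tool's x, y, z in m, then the opening, from 0 (shut) to 1 (fully open). A call has exactly 8 rows; each row shifts and turns the commanded pose from where the row before left it, along the tool's axes as they then stand; what a row does not reach is not made up. A row lasts 1/8 s, in which the tool goes at most 62.5 mm and 10.7 degrees, less where a joint would pass 70% of its speed; a pose out of reach is approached as far as the arm can. A call is refused whole if a number of a shift passes 0.0625 or a number of a turn 0.188, either way. A call with a gripper value outside its range is refused whole. The fingers move at their own pace and stop on an object; "grip_force" is the grip in N (left out, the last holds). Time passes only in rows, so rows that do not move let the fingers close, or fill a call up. It gives the time, the measured TCP pose, the force, the opening and the grip force at its end, in the units of the state.
- manip.state(): the state, without advancing time (a new reading comes with each control period).
- manip.grab_frame(name): name is "scene" or "top" or "wrist"; returns the picture (480x640x3 uint8, red, green, blue); there is no depth.
- manip.camera_info(name): a dict with "vfov" (degrees; the focal length in pixels is half the picture's height over the tangent of half this angle, whatever the lens; pixels are square), "cx", "cy" (the principal point, pixels), "rvec" (rotation vector, rad) and "tvec" (3), from world to camera coordinates, as OpenCV has them; the wrist camera has in their place "tool_from_camera" (4x4, takes a point from camera to tool coordinates, whose origin is the TCP and whose axes are the flange's). Camera axes: x right, y down, z forward; pixel columns grow to the right and rows downward; lengths in m; the calibration is good to about 2 mm. A picture is of the moment at which its call begins: read the wrist's pose just before it. camera_info takes no time and is no camera call.
- manip.close_job(): hands the job in; it is judged then, once.
Trained networks look in the newest picture that a camera, given by its name, has taken for a name from the list of things; names that differ only in an ending like _2 or _b are one class to them, and where a whole thing is asked for, a point or a joint stands for the part that bears it (a point fixed in the world has none). Each returns a list of dicts, best first, with "p" (0 to 1); they miss things now and then, are a little off and sometimes report something else, mostly with a low value. They report only what shows in the picture. A call takes as long as a camera call. They do not tell look-alikes from the thing itself.
- manip.find_in(name, camera): "point" ([x, y, z] in m, in world coordinates, good to about 4 mm: the middle of the surface that is visible of it).
The state is a dict: "time_s": time; "joints": joint angles; "joint_velocities": joint speeds; "effort": joint torques, N m; "tcp_pos": TCP position; "tool_rot": TCP orientation; "force": force on the tool from outside, world axes, zero at the start; "ft_torque": the same for the moment, N m; "finger_gap": finger opening in m; "finger_force": force on a finger pad.
Only numpy, scipy, OpenCV 4.12 (cv2) and the standard library are available. Lean on these libraries where they do the work, as an engineer would, in place of code of your own. Each camera call takes 0.05 s, during which the arm holds its last target. There are 200 camera calls.

## Task

Press the spring catch bar beside the lane down with a fingertip and, keeping it down, push the blue bin along by its steel side lug, past the catch's tooth and on until the bin is against the end stop. Then let the catch spring up behind it and take the hand clear. Push only: do not pick the bin up, and leave everything else where it stands.

Things in the scene. Friction and masses are not known exactly. Their poses are not given: they have to be found in the camera images.
- lane: Fixed bin lane on a grey board 330 x 285 x 10 mm. x axis = direction the bin is pushed, z up. All lane-frame numbers here are mm. Origin: on the table surface, on the lane's centre line, level with the catch's tooth in x. Lane floor z = 10. White plastic guide rails along x at y = +-55, tops z = 30; the bin has 2 mm play a side. Catch bar outside the rail on the -y side; beyond it (y = -125 to -200) stand small things.
- end_stop (a point): Middle of the inner face of the steel end stop across the lane's far end, lane frame x = 140, y = 0, z = 26 (its top is at z = 42). The bin is home when its leading wall is against it.
- bar (a joint): Spring catch bar, flat steel, moves straight down only. Value: m pressed, 0 = up, 0.014 = bottom. 3.3 N starts it, 8 N holds it at the bottom; springs back. In the lane frame x = -130 to 115, y = -120 to -64, top z = 36 when up. Press it anywhere. The tooth takes only its inner edge; the strip y = -120 to -78 is free end to end, so a fingertip can slide along it while pressing.
- tooth (a point): Top middle of the catch's tooth, an upright steel block on the bar, 8 (lane x) x 12 (lane y) mm, 16 mm above the bar; in the lane frame x = 0, y = -70, z = 52 when up, sinking with the bar. It blocks the bin's lug, whose lower edge is at z = 44, until the bar is pressed more than 8 mm (press 11 mm or more to be safe).
- bin: Loose blue stock bin standing in the lane, 160 long (lane x) x 100 wide x 70 mm high, open top, part-filled, 0.35 to 0.7 kg. Origin at the centre of its underside; axes parallel to the lane's. Slides easily on the slick lane, about 1 to 4 N, without wedging when pushed by its lug.
- lug (a point): Push lug on the bin: upright steel plate half-way along the bin's -y side, 8 mm thick (x), from y = -50 to -120, over the catch bar; lower edge z = 44, upper edge z = 80 in the lane frame. The point is mid-thickness, at y = -98, z = 62. Its lane x is -60 to -25 at the start (waiting side of the tooth) and +60 with the bin against the end stop.
- jar: Bystander: small jar, 36 diameter x 50 mm, on the board strip beyond the catch bar. Origin at the centre of its underside.
- bearing: Bystander: steel ring, 40 outer diameter x 14 mm, on the same strip. Origin at the centre of its underside.
- carton: Bystander: small carton 45 x 30 x 35 mm high, on the same strip. Origin at the centre of its underside.
- tape: Bystander: cardboard roll 90 diameter x 45 mm, on the table. Origin at the centre of its underside.
- driver: Bystander: screwdriver about 200 mm long lying on the table, roughly crosswise to the robot.
- smallbin: Bystander: empty blue bin 120 x 90 x 60 mm, on the table. Origin at the centre of its underside.
- pack: Bystander: white pack 100 x 70 x 50 mm high, on the table. Origin at the centre of its underside.
Mind the look-alikes: they are no part of the job. Leave any red look-alike of the bin alone.

How it is judged:
By the outcome, as a careful person would: the job done as asked, in the order asked, and still so for the second after the job is handed in, with the robot touching nothing.
It also fails if it takes over 35 s, if anything falls off the work surface, if the arm or the gripper's body presses on something with over 40 N, if the wrist force passes 120 N, or if a joint passes its speed limit or range.

## Working session

There is one attempt and no reset: what is moved stays moved. The work goes in short steps, Python scripts to look and compute and a tool call to move; the robot and the scene stay as the last step left them, time stands still between calls to the robot, and variables do not carry over. Pictures are saved under pics/ and viewed, at most 10 in all, crops included, and the job is handed in when it is done.

Besides the shell and the picture viewer there is one more tool, called after "Request:" as name(argument=value, ...) on one line, values as JSON. jog_arm: Moves the arm, as the interface text tells. Its arguments: {"type":"object","properties":{"targets":{"type":"array","items":{"type":"array"}},"grip_force":{"type":"number"}},"required":["targets"]}

```bash
mkdir -p pics
python3 - <<'E'
from cell import manip
import cv2
for c in ("top","scene"):
    f=manip.grab_frame(c); cv2.imwrite(f"pics/{c}0.png",f[:,:,::-1])
    print(c,manip.camera_info(c))
    for n in ("bin","lug","tooth","bar","end_stop","lane"):
        try: print(n,[(round(d["p"],2),[round(v,3) for v in d["point"]]) for d in manip.find_in(n,c)[:3]])
        except Exception as e: print(n,e)
s=manip.state();print(s["time_s"],s["tcp_pos"],s["tool_rot"],s["finger_gap"])
E
```

```text
top {'vfov': 52.28688527401704, 'cx': 314.23045035092537, 'cy': 236.34332003284806, 'rvec': array([ 2.10212247, -2.16079795,  0.20294346]), 'tvec': array([0.00408842, 0.58849511, 1.1184036 ])}
bin [(0.96, [0.696, -0.334, 0.04]), (0.74, [0.738, 0.389, 0.042]), (0.56, [0.44, -0.063, 0.041])]
lug [(0.88, [0.436, -0.059, 0.034]), (0.85, [0.693, -0.334, 0.043]), (0.76, [0.745, 0.384, 0.037])]
tooth [(0.59, [0.521, -0.018, 0.037])]
bar [(0.71, [0.519, -0.013, 0.034])]
end_stop [(0.91, [0.512, 0.016, 0.012])]
lane [(0.86, [0.508, 0.015, 0.011])]
scene {'vfov': 44.771539868676044, 'cx': 312.0884830771895, 'cy': 240.0211727899755, 'rvec': array([ 2.37688333,  0.89666991, -0.28129686]), 'tvec': array([-0.43848855, -0.2717523 ,  1.52508491])}
bin [(0.82, [0.439, -0.063, 0.055]), (0.77, [0.748, 0.379, 0.048]), (0.72, [0.697, -0.331, 0.043])]
lug [(0.81, [0.744, 0.382, 0.041]), (0.74, [0.444, -0.065, 0.058]), (0.6, [0.698, -0.332, 0.04])]
tooth [(0.79, [0.527, -0.022, 0.04]), (0.68, [0.532, -0.478, 0.051]), (0.29, [0.626, -0.114, 0.059])]
bar [(0.97, [0.529, -0.023, 0.038])]
end_stop [(0.68, [0.535, -0.026, 0.01])]
lane [(0.97, [0.54, -0.025, 0.008])]
0.7 [ 0.22706849 -0.58229831  0.40474642] [ 3.17408082e-05  9.82766049e-01  1.84853702e-01 -1.26437079e-06] 0.0884542310008179
```

View pics/top0.png

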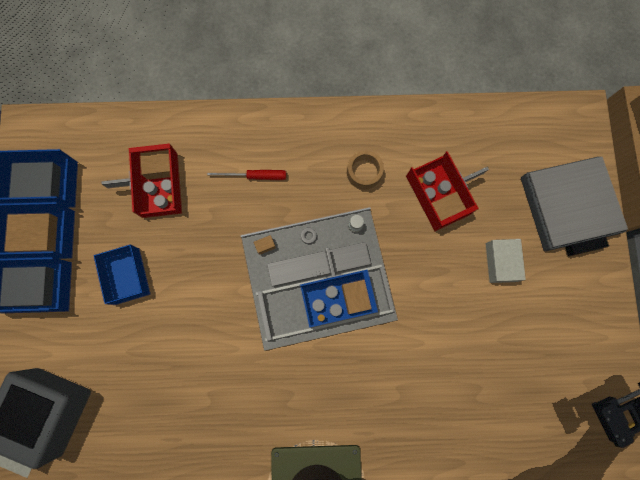

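View pics/scene0.png

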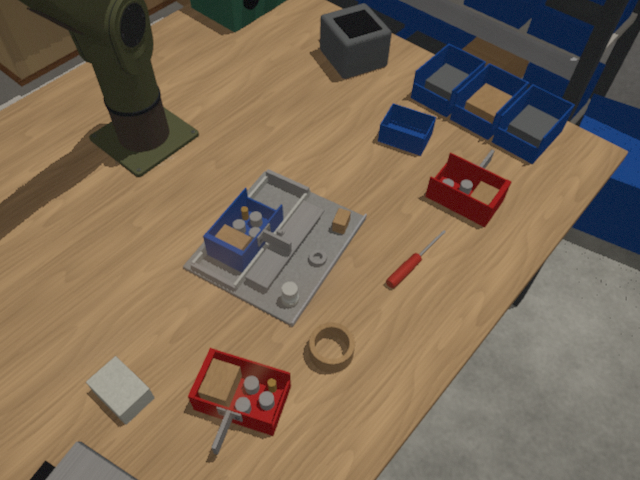

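The top view shows the blue bin in the lane around (340,300), with its lug at about (329,262). The end stop is on the left at about (263,315), so the push direction is roughly world +y. The red bins are look-alikes.

```bash
cat > h.py <<'E'
import numpy as np, cv2
from scipy.spatial.transform import Rotation as R
from cell import manip
def ray(c,uv,z,st=None):
    i=manip.camera_info(c); f=240/np.tan(np.radians(i["vfov"]/2))
    d=np.array([(uv[0]-i["cx"])/f,(uv[1]-i["cy"])/f,1])
    if "rvec" in i:
        M=R.from_rotvec(i["rvec"]).as_matrix(); o=-M.T@i["tvec"]; d=M.T@d
    else:
        q=st["tool_rot"]; T=R.from_quat([q[1],q[2],q[3],q[0]]).as_matrix()
        C=np.array(i["tool_from_camera"]); o=np.array(st["tcp_pos"])+T@C[:3,3]; d=T@C[:3,:3]@d
    return o+d*(z-o[2])/d[2]
E
python3 - <<'E'
from h import *
for uv in [(242,236),(371,209),(397,319),(266,349)]: print(uv,ray("top",uv,.01).round(3))
print(manip.camera_info("wrist"))
f=cv2.imread("pics/top0.png")[200:355,235:405]
cv2.imwrite("pics/topc.png",cv2.resize(f,None,fx=3.8,fy=3.8,interpolation=cv2.INTER_CUBIC))
E
```

```text
(242, 236) [0.602 0.167 0.01 ]
(371, 209) [ 0.662 -0.157  0.01 ]
(397, 319) [ 0.388 -0.207  0.01 ]
(266, 349) [0.326 0.11  0.01 ]
{'vfov': 68.6241749836571, 'cx': 322.3126537332051, 'cy': 241.75085530471347, 'tool_from_camera': array([[ 4.70777749e-04, -9.66127094e-01, -2.58066303e-01,
         6.54954007e-02],
       [ 9.99999783e-01,  5.73538112e-04, -3.22913382e-04,
        -3.96762125e-04],
       [ 4.59986227e-04, -2.58066095e-01,  9.66127155e-01,
         1.98445501e-02],
       [ 0.00000000e+00,  0.00000000e+00,  0.00000000e+00,
         1.00000000e+00]])}
```

View pics/topc.png

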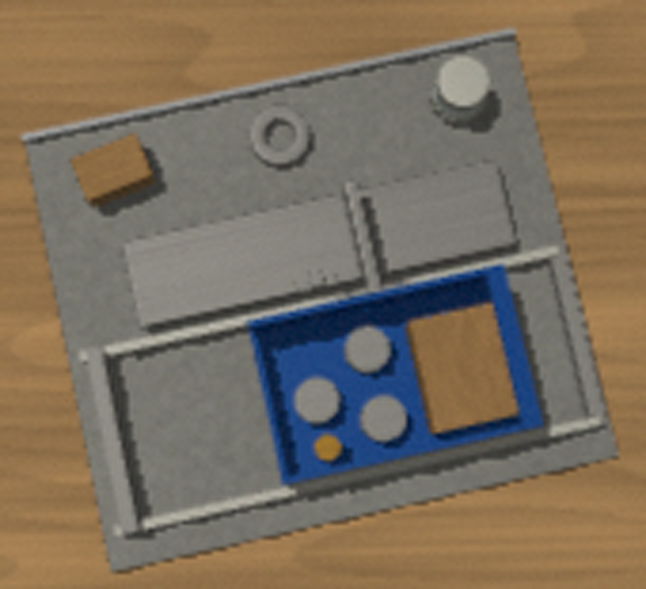

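The crop shows the bar corners at (125,240), (500,163) and (148,327), the lug running from (352,185) to (375,288), and the tooth faint at (320,277). I'll fit the lane pose to the bar corners.

Run:
```python
from h import *
un=lambda p:(235+(p[0]+.5)/3.8-.5,200+(p[1]+.5)/3.8-.5)
px=[(125,240),(500,163),(518,245),(148,327)]
W=np.array([ray("top",un(p),.036)[:2] for p in px]); L=np.array([(115,-120),(-130,-120),(-130,-64),(115,-64)])/1e3
wc,lc=W.mean(0),L.mean(0); A=(L-lc).T@(W-wc); th=np.arctan2(A[0,1]-A[1,0],A[0,0]+A[1,1])
M=np.array([[np.cos(th),-np.sin(th)],[np.sin(th),np.cos(th)]]); o=wc-M@lc
print("origin",o.round(4),"th",np.degrees(th),"res mm",((W-o-(L-lc)@M.T*1-M@lc*1)*1e3).round(1).tolist())
inv=lambda w:((w[:2]-o)@M*1e3).round(1)
print("lug top",inv(ray("top",un((352,185)),.08)),inv(ray("top",un((375,288)),.08)))
print("tooth",inv(ray("top",un((320,277)),.052)))
print("stop top inner L/R",inv(ray("top",un((135,528)),.042)),inv(ray("top",un((107,355)),.042)))
print("bin rim",[inv(ray("top",un(p),.08)).tolist() for p in [(248,322),(500,268),(545,428),(287,485)]])
for x in (-75,38): print("TCP for lane x",x,(o+M@np.array([x,-98])/1e3).round(4))
```

```text
origin [ 0.4325 -0.0334] th 100.61064812432356 res mm [[0.6, 0.1], [-1.5, 1.0], [0.6, 2.4], [0.3, -3.4]]
lug top [ -30.3 -118.3] [-30.2 -53.6]
tooth [ -0.1 -70. ]
stop top inner L/R [143.3  55.8] [139.6 -51.4]
bin rim [[49.4, -49.7], [-107.3, -49.4], [-111.5, 50.0], [46.7, 50.0]]
TCP for lane x -75 [ 0.5426 -0.089 ]
TCP for lane x 38 [0.5218 0.022 ]
```

Request:
jog_arm(targets=[[[0, 0, 0.093], [0.03, -0.03, 0], 0], [[0, 0, 0.093], [0.036, -0.04, 0], 0], [[0, 0, 0], [0.036, -0.04, 0], 0], [[0, 0, 0], [0.036, -0.04, 0], 0], [[0, 0, 0], [0.036, -0.04, 0], 0], [[0, 0, 0], [0.036, -0.04, 0], 0], [[0, 0, 0], [0.036, -0.04, 0], 0], [[0, 0, 0], [0.036, -0.04, 0], 0]], grip_force=20)

```text
time_s: 1.7
tcp_pos: [0.4366, -0.2178, 0.405]
tool_rot: [0.0, 0.996, 0.093, 0.0]
force: [1.2, -0.1, 0.3]
finger_gap: 0.0103
finger_force: 0.0
```

Request:
jog_arm(targets=[[[0, 0, 0], [0.032, -0.029, 0.01], 0], [[0, 0, 0], [0.032, -0.029, 0.02], 0], [[0, 0, 0], [0.032, -0.029, 0.02], 0], [[0, 0, 0], [0.032, -0.03, 0.02], 0], [[0, 0, 0], [0, 0, 0.03], 0], [[0, 0, 0], [0, 0, 0.02], 0], [[0, 0, 0], [0, 0, 0], 0], [[0, 0, 0], [0, 0, 0], 0]])

```text
time_s: 2.7
tcp_pos: [0.5402, -0.0808, 0.2855]
tool_rot: [0.0, 0.996, 0.093, 0.001]
force: [0.4, 0.2, 0.7]
finger_gap: 0.0005
finger_force: 0.0
```

Run:
```python
from h import *
s=manip.state(); f=manip.grab_frame("wrist"); cv2.imwrite("pics/w1.png",f[:,:,::-1])
i=manip.camera_info("wrist"); print(s["tcp_pos"],s["tool_rot"],s["finger_gap"],s["force"])
np.save("s1.npy",np.r_[s["tcp_pos"],s["tool_rot"]])
```

```text
[ 0.54022168 -0.0808355   0.28547144] [1.39698610e-04 9.95701734e-01 9.26152258e-02 6.75848718e-04] 0.0005096781846269597 [0.38954093 0.20416314 0.6981552 ]
```

View pics/w1.png

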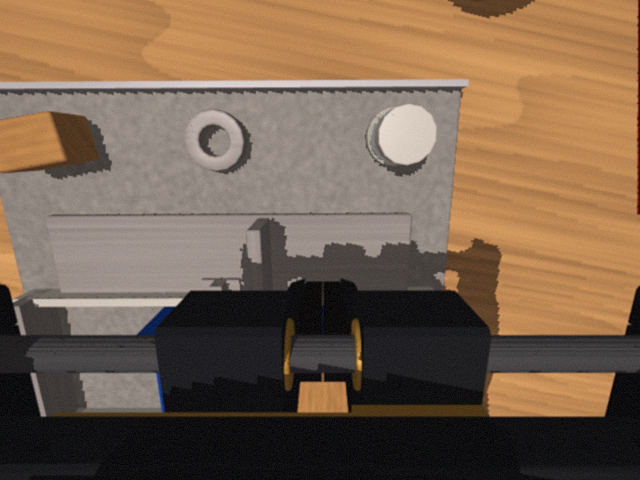

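The wrist view shows the bar's outer corners at (50,214) and (411,213), and the lug's end face at about (254,245). I'll check these against the fit.

Run:
```python
from h import *
a=np.load("s1.npy"); st=dict(tcp_pos=a[:3],tool_rot=a[3:])
th=np.radians(100.61);M=np.array([[np.cos(th),-np.sin(th)],[np.sin(th),np.cos(th)]]);o=np.array([.4325,-.0334])
inv=lambda w:((w[:2]-o)@M*1e3).round(1)
for n,uv,z in [("barL -> 115,-120",(50,214),.036),("barR -> -130,-120",(411,213),.036),("lug end top L",(247,262),.08),("lug end top R",(261,263),.08),("lug end mid",(254,232),.08),("board far right",(464,84),.01)]: print(n,inv(ray("wrist",uv,z,st)))
print("tcp",inv(a[:3]))
```

```text
barL -> 115,-120 [ 114.1 -120.4]
barR -> -130,-120 [-124.8 -121.3]
lug end top L [ -24.4 -101.6]
lug end top R [ -32.2 -101. ]
lug end mid [ -29.1 -118.7]
board far right [-161.4 -204.4]
tcp [-66.5 -97.1]
```

Request:
jog_arm(targets=[[[0, 0, 0], [0, 0, 0.02], 0], [[0, 0, 0], [0, 0, 0.025], 0], [[0, 0, 0], [0, 0, 0.02], 0], [[0, 0, 0], [0, 0, 0.01], 0], [[0, 0, 0], [0, 0, 0.005], 0], [[0, 0, 0], [0, 0, 0.004], 0], [[0, 0, 0], [0, 0, 0.004], 0], [[0, 0, 0], [0, 0, 0], 0]])

```text
time_s: 3.75
tcp_pos: [0.5402, -0.0808, 0.1971]
tool_rot: [0.0, 0.996, 0.093, 0.001]
force: [0.0, -0.3, 2.5]
finger_gap: 0.0004
finger_force: 1.8
```

Request:
jog_arm(targets=[[[0, 0, 0], [0, 0, 0.002], 0], [[0, 0, 0], [0, 0, 0.002], 0], [[0, 0, 0], [0, 0, 0.002], 0], [[0, 0, 0], [0, 0, 0], 0], [[0, 0, 0], [0, 0, 0], 0], [[0, 0, 0], [0, 0, 0], 0], [[0, 0, 0], [0, 0, 0], 0], [[0, 0, 0], [0, 0, 0], 0]])

```text
time_s: 4.75
tcp_pos: [0.5402, -0.0808, 0.1909]
tool_rot: [0.0, 0.996, 0.093, 0.001]
force: [0.4, 0.0, 5.4]
finger_gap: 0.0005
finger_force: 2.8
```

Request:
jog_arm(targets=[[[0, 0, 0], [0, 0, 0.001], 0], [[0, 0, 0], [0, 0, 0.001], 0], [[0, 0, 0], [0, 0, 0.001], 0], [[0, 0, 0], [0, 0, 0], 0], [[0, 0, 0], [0, 0, 0], 0], [[0, 0, 0], [0, 0, 0], 0], [[0, 0, 0], [0, 0, 0], 0], [[0, 0, 0], [0, 0, 0], 0]])

```text
time_s: 5.75
tcp_pos: [0.5402, -0.0808, 0.1884]
tool_rot: [0.0, 0.996, 0.093, 0.001]
force: [0.5, -0.1, 11.2]
finger_gap: 0.0003
finger_force: 5.1
```

Run:
```python
from h import *
print([manip.state()["force"].round(2).tolist()])
f=manip.grab_frame("scene");print(manip.state()["force"].round(2))
cv2.imwrite("pics/s2.png",cv2.resize(f[160:330,180:380,::-1],None,fx=3.5,fy=3.5,interpolation=cv2.INTER_CUBIC))
f=manip.grab_frame("scene");print(manip.state()["force"].round(2),manip.state()["tcp_pos"])
```

```text
[[0.47, -0.1, 11.2]]
[-0.39  0.45  9.9 ]
[-1.590e+00 -1.000e-02  1.063e+01] [ 0.54020019 -0.08075568  0.18841688]
```

View pics/s2.png

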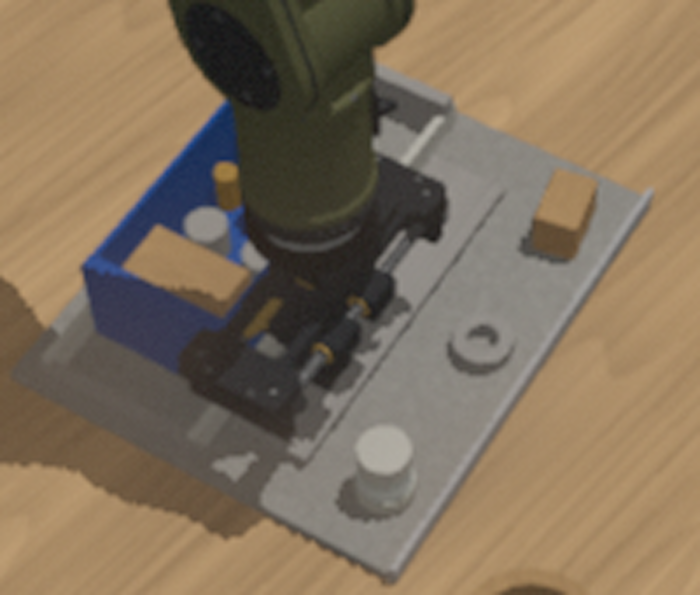

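The force is about 10.5 N, above the 8 N hold, so the bar is at its bottom. The bystanders are untouched. Next I'll push along tool −y.

Request:
jog_arm(targets=[[[0, 0, 0], [0, -0.006, 0], 0], [[0, 0, 0], [0, -0.006, 0], 0], [[0, 0, 0], [0, -0.006, 0], 0], [[0, 0, 0], [0, -0.008, 0], 0], [[0, 0, 0], [0, -0.008, 0], 0], [[0, 0, 0], [0, -0.008, 0], 0], [[0, 0, 0], [0, -0.008, 0], 0], [[0, 0, 0], [0, -0.008, 0], 0]])

```text
time_s: 6.85
tcp_pos: [0.5298, -0.0266, 0.1884]
tool_rot: [0.002, 0.996, 0.091, 0.001]
force: [0.7, -6.9, 9.5]
finger_gap: 0.0006
finger_force: 4.9
```

Request:
jog_arm(targets=[[[0, 0, 0], [0, -0.006, 0], 0], [[0, 0, 0], [0, -0.006, 0], 0], [[0, 0, 0], [0, -0.006, 0], 0], [[0, 0, 0], [0, -0.006, 0], 0], [[0, 0, 0], [0, -0.006, 0], 0], [[0, 0, 0], [0, -0.005, 0], 0], [[0, 0, 0], [0, -0.004, 0], 0], [[0, 0, 0], [0, -0.004, 0], 0]])

```text
time_s: 7.85
tcp_pos: [0.5218, 0.0153, 0.1884]
tool_rot: [0.002, 0.996, 0.091, 0.001]
force: [1.1, -8.1, 9.5]
finger_gap: 0.0004
finger_force: 5.2
```

Request:
jog_arm(targets=[[[0, 0, 0], [0, -0.002, 0], 0], [[0, 0, 0], [0, -0.002, 0], 0], [[0, 0, 0], [0, -0.002, 0], 0], [[0, 0, 0], [0, -0.001, 0], 0], [[0, 0, 0], [0, -0.001, 0], 0], [[0, 0, 0], [0, 0, 0], 0], [[0, 0, 0], [0, 0, 0], 0], [[0, 0, 0], [0, 0, 0], 0]])

```text
time_s: 8.85
tcp_pos: [0.5203, 0.0232, 0.1884]
tool_rot: [0.002, 0.996, 0.091, 0.001]
force: [0.2, -7.1, 9.3]
finger_gap: 0.0008
finger_force: 5.2
```

Not at the stop yet, because the push force hasn't changed. I'll continue.

Request:
jog_arm(targets=[[[0, 0, 0], [0, -0.001, 0], 0], [[0, 0, 0], [0, -0.001, 0], 0], [[0, 0, 0], [0, -0.001, 0], 0], [[0, 0, 0], [0, -0.001, 0], 0], [[0, 0, 0], [0, -0.001, 0], 0], [[0, 0, 0], [0, 0, 0], 0], [[0, 0, 0], [0, 0, 0], 0], [[0, 0, 0], [0, 0, 0], 0]])

```text
time_s: 9.85
tcp_pos: [0.5196, 0.0266, 0.1884]
tool_rot: [0.003, 0.996, 0.09, 0.001]
force: [2.0, -10.3, 9.3]
finger_gap: 0.0
finger_force: 7.2
```

Run:
```python
from h import *
f=manip.grab_frame("top");print(manip.state()["force"].round(2),manip.state()["tcp_pos"])
cv2.imwrite("pics/t3.png",cv2.resize(f[200:355,235:405,::-1],None,fx=3.8,fy=3.8,interpolation=cv2.INTER_CUBIC))
```

```text
[  1.58 -10.93   9.19] [0.51960246 0.02659412 0.18843079]
```

View pics/t3.png

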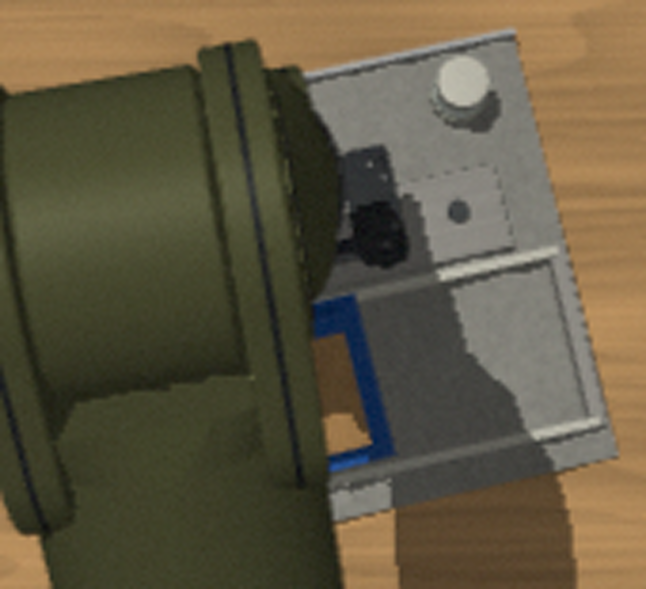

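The bin's rear rim corner moved from (500,268) to (352,296), about 91 mm against the 90 mm expected, and the force is rising. I'll press a little more to confirm.

Request:
jog_arm(targets=[[[0, 0, 0], [0, -0.001, 0], 0], [[0, 0, 0], [0, -0.001, 0], 0], [[0, 0, 0], [0, -0.001, 0], 0], [[0, 0, 0], [0, 0, 0], 0], [[0, 0, 0], [0, 0, 0], 0], [[0, 0, 0], [0, 0, 0], 0], [[0, 0, 0], [0, 0, 0], 0], [[0, 0, 0], [0, 0, 0], 0]])

```text
time_s: 10.9
tcp_pos: [0.5194, 0.0273, 0.1885]
tool_rot: [0.005, 0.996, 0.089, 0.001]
force: [2.6, -16.6, 8.7]
finger_gap: 0.0003
finger_force: 9.6
```

Request:
jog_arm(targets=[[[0, 0, 0], [0, 0.003, 0], 0], [[0, 0, 0], [0, 0.003, 0], 0], [[0, 0, 0], [0, 0.003, 0], 0], [[0, 0, 0], [0, 0.002, 0], 0], [[0, 0, 0], [0, 0, 0], 0], [[0, 0, 0], [0, 0, 0], 0], [[0, 0, 0], [0, 0, -0.004], 0], [[0, 0, 0], [0, 0, -0.005], 0]])

```text
time_s: 11.9
tcp_pos: [0.5201, 0.0248, 0.1968]
tool_rot: [-0.001, 0.996, 0.094, -0.0]
force: [-0.8, 2.6, 2.3]
finger_gap: 0.0005
finger_force: 1.8
```

Request:
jog_arm(targets=[[[0, 0, 0], [0, 0, -0.005], 0], [[0, 0, 0], [0, 0, -0.01], 0], [[0, 0, 0], [0, 0, -0.03], 0], [[0, 0, 0], [0, 0, -0.05], 0], [[0, 0, 0], [0, 0, -0.05], 0], [[0, 0, 0], [0.02, 0.04, -0.04], 0], [[0, 0, 0], [0.03, 0.05, 0], 0], [[0, 0, 0], [0.03, 0.05, 0], 0]])

```text
time_s: 12.9
tcp_pos: [0.6253, -0.1013, 0.383]
tool_rot: [0.0, 0.996, 0.092, 0.0]
force: [1.1, 0.5, -1.0]
finger_gap: 0.0008
finger_force: 0.0
```

Request:
jog_arm(targets=[[[0, 0, 0], [0, 0.06, 0], 0], [[0, 0, 0], [0, 0.06, 0], 0], [[0, 0, 0], [0, 0.06, 0], 0], [[0, 0, 0], [0, 0.06, 0], 0], [[0, 0, 0], [0, 0, 0], 0], [[0, 0, 0], [0, 0, 0], 0], [[0, 0, 0], [0, 0, 0], 0], [[0, 0, 0], [0, 0, 0], 0]])

```text
time_s: 13.9
tcp_pos: [0.6694, -0.3335, 0.382]
tool_rot: [-0.0, 0.996, 0.094, 0.0]
force: [0.7, -0.7, -0.2]
finger_gap: 0.0006
finger_force: 0.0
```

Run:
```python
from h import *
f=manip.grab_frame("top");print(manip.state()["force"].round(2),manip.state()["tcp_pos"])
cv2.imwrite("pics/t4.png",cv2.resize(f[200:355,235:405,::-1],None,fx=3.8,fy=3.8,interpolation=cv2.INTER_CUBIC))
g=manip.grab_frame("scene");cv2.imwrite("pics/s4.png",cv2.resize(g[160:330,180:380,::-1],None,fx=3.5,fy=3.5,interpolation=cv2.INTER_CUBIC))
```

```text
[0.   0.05 0.81] [ 0.66939241 -0.33384967  0.38208307]
```

View pics/t4.png

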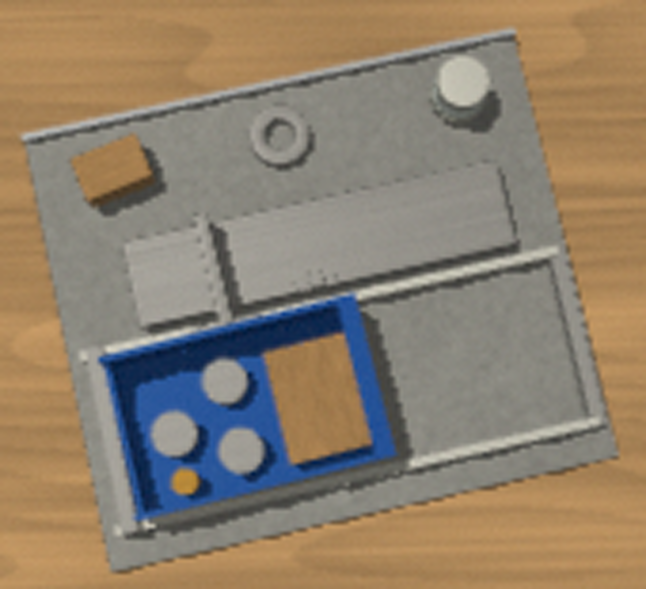

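View pics/s4.png

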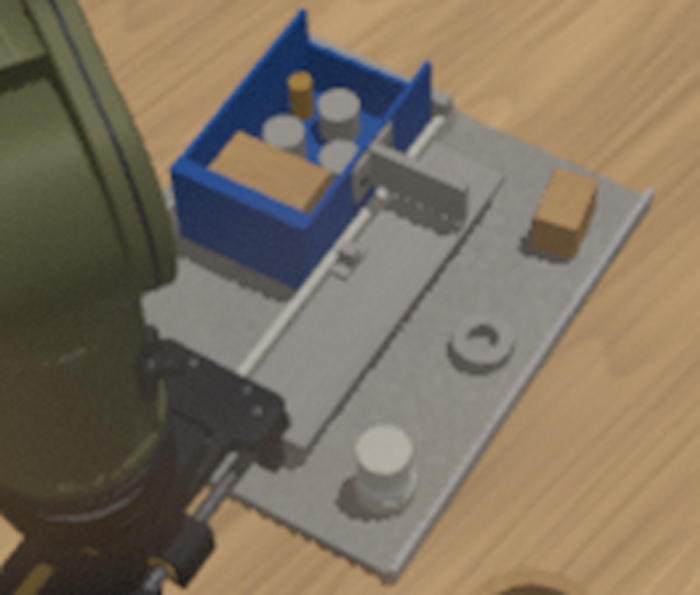

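The bin's leading rim meets the end stop at (98,355). The bar's corners are back where they started, with the tooth up behind the lug at (348,258) in the scene crop. The bystanders haven't moved and the hand is clear.

```bash
python3 -c "
from cell import manip
print(manip.close_job())"
```

```text
the job is handed in; nothing more can be done
None
```

The bin is against the end stop, the catch has sprung up behind its lug, the hand is clear with nothing else moved, and the job was handed in at about 14 s.

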